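Shade the slides: stand the fallen light shield up and flip the slide box shut

ROBOT

A 6-joint arm with a two-finger parallel gripper is mounted at the origin on the work surface. World frame = base frame: x ahead of the robot, y to its left, z up, the work surface at z = 0. Lengths are in mm, angles in degrees, forces in N, time in s.
With the tool pointing down it reaches from about 425 to 925 mm from the base axis. Payload 12.5 kg.
Tool frame: the origin (TCP) lies on the centre line of the jaws, within the pads' length; the fingertips stand 14 mm ahead of it and the grasp point (between the pads) lies 5 mm behind it; y points along the fingers, z is the direction in which the jaws open and shut, and the axes are right-handed (so a half turn about y gives the same grasp; the last joint's range is limited). The gripper opens to 85 mm and grips with 20 to 120 N. Pads are 22 mm wide; open, the fingers measure 114 mm over their backs; the gripper's body (76 mm by 85 mm) begins 54 mm behind the grasp point. The pads swing forward as they close: fully open they stand 13 mm farther back than shut.
Start: joints at [66.429, 28.126, 89.318, -0, 62.55, -6.05], TCP at [188.143, 596.027, 218.127] pointing down, gripper open.
Joint ranges: [-177.58, 177.58], [-47.91, 125.51], [2.72, 160], [-65.01, 245.01], [3.68, 167.84], [-153.87, 153.87]. Speed limits (degrees/s): [127.2, 127.2, 159.86, 180, 180, 180].

INTERFACE

Orientations are given as a 3x3 rotation matrix whose columns are the frame's x, y, z axes.
In Python, from workcell import ctrl, eyes gives the robot as it stands. The module is installed in compiled form; this text tells all that it offers. Calls block until the motion is done:
- ctrl.move_to(position, orientation): joint-space move of the TCP to a pose.
- ctrl.move_linear(position, velocity=150, rot=None): straight line of the TCP; rot=None keeps the orientation; velocity is the mean speed in mm/s.
- ctrl.move_j(angles): joint-space move.
- ctrl.grip(opening, newtons=None): finger opening in mm; newtons is the grip in N (None keeps the last); returns when the fingers have stopped.
- ctrl.hold(seconds).
- ctrl.solve_ik(position, orientation): joint angles nearest the present ones, or None.
- ctrl.get_state(): the state.
- eyes.camera(name): name is "side" or "top" or "wrist"; returns a dict with "image" (480x640x3 uint8, red, green, blue), "K" (3x3 intrinsics, pixels), "extrinsics" (4x4, takes a point from world to camera coordinates); the wrist camera has in their place "T_tool_cam" (4x4, takes a point from camera to tool coordinates, whose origin is the TCP and whose axes are the tool frame's). Camera axes: x right, y down, z forward; pixel columns grow to the right and rows downward; lengths in mm; the calibration is good to about 2 mm. A picture is of the moment at which its call begins: read the wrist's pose just before it. There is no depth.
A pose or a line that the arm cannot do raises ctrl.PlanningError and nothing moves.
- ctrl.hand_in(): hands the job in, once; it reports no verdict.
The state is a dict: "clock": time; "joints": joint angles; "joint_vel": joint speeds; "tau": joint torques, N m; "eef_pos": TCP position; "ee_rot": TCP orientation; "contact_force": force on the tool from outside, world axes, zero at the start; "moment": the same for the moment, N m; "opening": finger opening in mm.
Only numpy, scipy, OpenCV 4.12 (cv2) and the standard library are available. Lean on these libraries where they do the work, as an engineer would, in place of code of your own. Each camera call takes 0.05 s, during which the arm holds its last target. There are 200 camera calls.

TASK

Protect the slides from the light: push the fallen amber light shield back up so that it stands upright on its steel foot about where it lies, and push the raised lid of the blue slide box over until it is fully shut. Only push with the fingers: do not pick up the shield or the box or shove them away from their spots, and leave the other things on the bench alone. Either one may be done first.

Things in the scene. Friction and masses are not known exactly. Their poses are not given: they have to be found in the camera images.
- shield: L-shaped light shield, loose, 0.5 to 0.85 kg, mostly foot: dark steel foot 90 deep x 130 wide x 6 mm, amber panel 150 wide x 5 mm thick square on its rear edge, 130 mm tall over all. Origin: middle of the heel (rear lower edge of foot, back face of panel). Own x: along the foot (0 to 90 mm), y: width, z: up the panel (vertical when it stands). Starts fallen on its back, panel flat on the bench
- shield_foot_edge (a point): middle of the foot's free edge (own x 90, z 3 mm): 90 mm above the bench while fallen (foot sticks straight up), 3 mm when standing. Pushed near this edge towards the shield's own -z, from the side above the panel, the shield tips round its heel, which hardly slides; past about 20 deg it falls onto its foot by itself and the panel swings up behind the finger
- shield_panel_top (a point): middle of the panel's free edge (own x 2.5, z 130 mm): on the bench while fallen, 130 mm up when standing
- slide_box: open blue slide box full of glass slides, loose, about 0.5 kg, stands on the bench; 95 (own x) x 210 (own y) x 32 mm high without lid; origin under its centre, own z up. The lid's hinge runs along own y on the top of the +x long side
- slide_lid (a joint): angle of the blue box's lid, rad: 0 fully shut (flat on the box), grows as it opens, about 1.57 straight up, 1.9 leaning back at its stop. Stiff hinge: it stays where it is left, and about 0.2 to 1 N at its free edge moves it. No latch
- lid_free_edge (a point): middle of the lid's free long edge, on the lid's outer face (which is the top when shut); the lid is a flat plate 95 x 210 x 8 mm with a white label. 95 mm from the hinge; 40 mm above the bench when shut
- lid_hinge (a point): middle of the lid's hinge line, on the lid's inner face; 47.5 mm from the box's centre along the box's own +x, 32.5 mm above the bench
- petri_dish: clear round Petri dish, 88 mm across, 15 mm high; origin under its centre. Leave alone
- oil_bottle: small amber glass bottle with black cap, 32 mm across, 65 mm high; origin under its centre. Leave alone
- mouse: black computer mouse, 100 x 60 x 30 mm; origin under its centre. Leave alone
- spare_box: closed small slide box, white with a yellow lid, 85 x 100 x 35 mm; origin under its centre. Leave alone
- tweezers: steel tweezers lying flat, 110 x 18 x 5 mm; origin under the middle. Leave alone
- wash_bottle: white wash bottle with red cap and spout, 64 mm across, 190 mm high; origin under its centre. Leave alone
- tube_rack: green rack with capped tubes, fixed, 120 x 70 x 82 mm; origin under its centre. An obstacle at the robot's left
Not all that is in view belongs to the job. Of the things like the slide_box, leave any that is red; of the rest the smaller one is meant.

How it is judged:
By the outcome, as a careful person would: the job done as asked, in the order asked, and still so for the second after the job is handed in, with the robot touching nothing.
It also fails if it takes over 54 s, if anything falls off the work surface, if the arm or the gripper's body presses on something with over 40 N, if the wrist force passes 120 N, or if a joint passes its speed limit or range.

## Working session

There is one attempt and no reset: what is moved stays moved. The work goes in short steps, each a Python script; the robot and the scene stay as the last script left them, time stands still between calls to the robot, and variables do not carry over. Pictures are saved under pics/ and viewed, about 8 in all and at most 12, crops included, and the job is handed in when it is done.

```bash
mkdir -p pics; python3 - <<'E'
from workcell import ctrl, eyes
import cv2, numpy as np, pickle
d={}
for n in ("top","side"):
    c=eyes.camera(n); d[n]=c
    cv2.imwrite(f"pics/{n}0.png",c["image"][:,:,::-1])
    print(n,np.round(c["K"],1).tolist(),np.round(c["extrinsics"],3).tolist())
pickle.dump(d,open("v0.pkl","wb"))
print(ctrl.get_state())
E
```

```text
top [[436.3, 0.0, 317.5], [0.0, 436.3, 244.8], [0.0, 0.0, 1.0]] [[0.022, -1.0, -0.017, 92.945], [-0.988, -0.019, -0.154, 538.305], [0.154, 0.02, -0.988, 1477.329], [0.0, 0.0, 0.0, 1.0]]
side [[466.6, 0.0, 317.5], [0.0, 466.6, 238.0], [0.0, 0.0, 1.0]] [[-0.945, -0.328, -0.003, 521.062], [-0.17, 0.499, -0.849, 118.385], [0.28, -0.802, -0.528, 1187.248], [0.0, 0.0, 0.0, 1.0]]
{'clock': 0.1, 'joints': array([ 6.64285324e+01,  2.81607944e+01,  8.93463109e+01,  5.29909425e-04,
        6.25489650e+01, -6.04910617e+00]), 'joint_vel': array([ 0.02100157,  0.0716819 , -0.08607585,  0.04504672,  0.03423403,
        0.02239897]), 'tau': array([ 5.30740745e-04, -6.19442940e+01, -2.62028360e+01, -1.53193250e-04,
        2.87048424e-03, -4.94857352e-05]), 'eef_pos': array([188.0530502 , 595.82110443, 217.58702884]), 'ee_rot': array([[ 9.53598211e-01, -3.98861997e-04,  3.01081869e-01],
       [-3.01082113e-01, -8.93675920e-04,  9.53597799e-01],
       [-1.11284305e-04, -9.99999521e-01, -9.72297972e-04]]), 'contact_force': array([0.09150731, 0.07904959, 0.3762235 ]), 'moment': array([-0.00547735, -0.02980058,  0.03832722]), 'opening': 85.44475959479226}
```

View pics/top0.png

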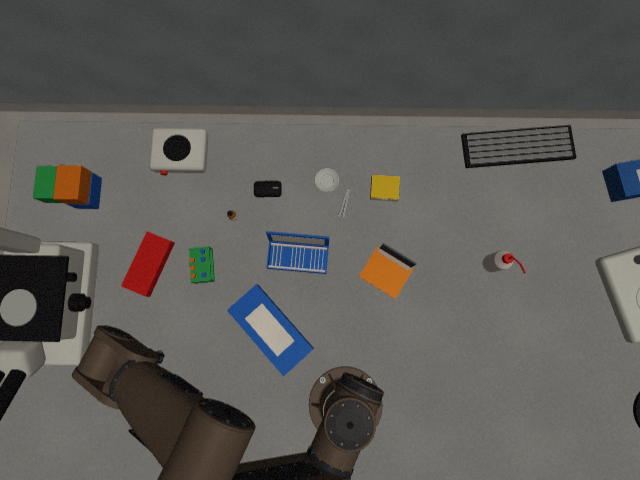

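View pics/side0.png

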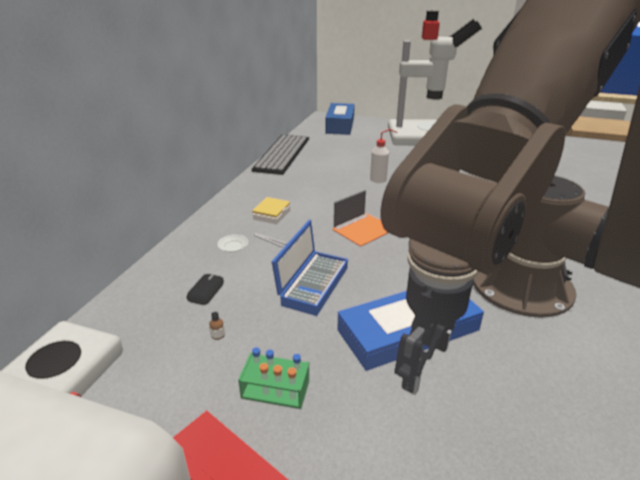

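The top view shows the amber panel at (388,272) with the dark foot standing at (398,256). There are four box candidates:
- open blue box at (298,253)
- large closed blue box at (270,330)
- red box at (148,264)
- blue box at the far right (622,180)

The open blue one fits because it isn't red, it's the smaller blue box, and its lid is raised. Next I'll measure it and confirm with a crop.

```bash
cat > h.py <<'E'
import numpy as np, cv2
def ray(c,uv):
    E=c["extrinsics"];R=E[:3,:3];o=-R.T@E[:3,3]
    d=R.T@np.linalg.inv(c["K"])@np.array([uv[0],uv[1],1.0]);return o,d/np.linalg.norm(d)
def onz(c,uv,z):
    o,d=ray(c,uv);return o+d*(z-o[2])/d[2]
def proj(c,p):
    q=c["K"]@(c["extrinsics"]@np.append(p,1))[:3];return q[:2]/q[2]
def tri(rays):
    A=np.zeros((3,3));b=np.zeros(3)
    for o,d in rays:
        P=np.eye(3)-np.outer(d,d);A+=P;b+=P@o
    p=np.linalg.solve(A,b);return p,[np.linalg.norm(np.cross(d,p-o)) for o,d in rays]
E
python3 - <<'E'
import pickle; from h import *
d=pickle.load(open("v0.pkl","rb"))
ims=[]
for n,(x0,y0) in (("top",(250,215)),("side",(265,180))):
    c=d[n];im=c["image"];w,h=(180,90) if n=="top" else (130,140)
    k=4 if n=="top" else 4
    cr=im[y0:y0+h,x0:x0+w];hsv=cv2.cvtColor(im,cv2.COLOR_RGB2HSV)
    for nm,lo,hi in (("orange",(5,150,80),(20,255,255)),("blue",(105,140,50),(125,255,255))):
        m=cv2.inRange(hsv,lo,hi);mm=np.zeros_like(m);mm[y0:y0+h,x0:x0+w]=m[y0:y0+h,x0:x0+w]
        cs,_=cv2.findContours(mm,cv2.RETR_EXTERNAL,cv2.CHAIN_APPROX_SIMPLE)
        for q in cs:
            if cv2.contourArea(q)<150: continue
            a=cv2.approxPolyDP(q,3,True)[:,0]
            print(n,nm,cv2.contourArea(q),a.tolist())
            if nm=="orange":
                print(np.round([onz(c,p,5)[:2] for p in a]).tolist())
    cv2.imwrite(f"pics/{n}c.png",cv2.resize(cr,None,fx=k,fy=k,interpolation=cv2.INTER_CUBIC)[:,:,::-1])
E
```

```text
top orange 1275.0 [[377, 247], [359, 276], [395, 298], [412, 269], [409, 266], [408, 271], [383, 256]]
[[538.0, -107.0], [433.0, -44.0], [359.0, -170.0], [462.0, -231.0], [472.0, -220.0], [455.0, -216.0], [506.0, -129.0]]
top blue 277.5 [[250, 289], [250, 304], [274, 304], [259, 286]]
top blue 159.0 [[283, 247], [281, 265], [289, 266], [291, 248]]
top blue 632.0 [[267, 267], [274, 268], [267, 266], [271, 260], [271, 241], [328, 247], [328, 237], [266, 232]]
side orange 721.0 [[386, 232], [381, 221], [369, 216], [340, 230], [334, 229], [359, 244]]
[[381.0, -135.0], [409.0, -195.0], [452.0, -214.0], [515.0, -101.0], [533.0, -101.0], [440.0, -44.0]]
side blue 419.5 [[394, 296], [339, 314], [343, 319], [372, 319], [367, 309], [392, 301]]
```

View pics/topc.png

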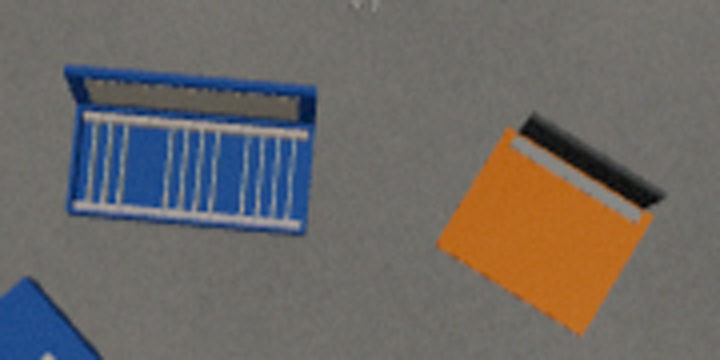

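View pics/sidec.png

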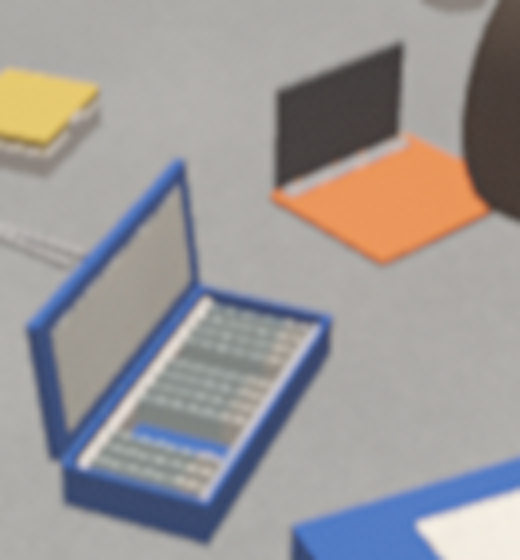

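Both crops confirm the picture. The open blue box with slides has its lid up, with free-edge corners at crop (66,66)/(317,87) in the top view and (30,330)/(182,160) in the side view. The foot's free edge runs (533,112)–(664,197) in the top crop. Next I'll triangulate these points.

```bash
python3 - <<'E'
import pickle; from h import *
d=pickle.load(open("v0.pkl","rb"));T,S=d["top"],d["side"]
t=lambda x,y:(250+x/4,215+y/4); s=lambda x,y:(265+x/4,180+y/4)
P={}
for nm,a,b in (("lid +y",t(66,66),s(30,328)),("lid -y",t(317,87),s(182,160)),
 ("rim near +y",t(68,214),s(207,502)),("rim near -y",t(303,235),s(330,320)),
 ("foot L",t(533,112),s(276,92)),("foot R",t(664,195),s(402,43)),("heel L",t(512,130),s(275,196))):
    p,r=tri([ray(T,a),ray(S,b)]);P[nm]=p;print(nm,p.round(),np.round(r,1))
f=(P["foot L"]+P["foot R"])/2
print("foot mid",f, "from top z90",[onz(T,x,90).round() for x in (t(533,112),t(664,195))])
print("lid len",np.linalg.norm(P["lid +y"]-P["lid -y"]),"rim",np.linalg.norm(P["rim near +y"]-P["rim near -y"]))
print("lid x-offset of edge from near rim",P["lid +y"]-P["rim near +y"],P["lid -y"]-P["rim near -y"])
for nm,uv,z in (("spare",(385,187),35),("tweez",(344,203),3),("petri",(327,180),10),("mouse",(267,189),20)): print(nm,onz(T,uv,z).round())
E
```

```text
lid +y [565. 273. 122.] [0.2 0.2]
lid -y [550.  64. 122.] [1.5 1.5]
rim near +y [454. 279.  29.] [2.5 2.5]
rim near -y [439.  74.  26.] [2.1 2.1]
foot L [ 540. -119.   84.] [0.1 0.1]
foot R [ 472. -228.   84.] [0.1 0.1]
heel L [ 537. -112.   -2.] [0.1 0.1]
foot mid [ 505.91827634 -173.76699698   83.95018991] from top z90 [array([ 539., -118.,   90.]), array([ 471., -227.,   90.])]
lid len 209.49011192325653 rim 206.1543178756389
lid x-offset of edge from near rim [111.46844251  -6.73657958  92.93267295] [110.60832519 -10.0505319   96.9455079 ]
spare [ 750. -132.   35.]
tweez [697.  12.   3.]
petri [781.  75.  10.]
mouse [740. 291.  20.]
```

Sizes agree with the description: lid 209 of 210 mm, foot about 129 of 130 mm, heights a few mm low. The lid is at about 100° and the hinge midpoint is near (541,170). I'll do the lid first.

```bash
cat > lid.py <<'E'
from workcell import ctrl, eyes
import numpy as np, cv2
bx=np.array([.9974,-.072,0]);H=np.array([541,169.7,32.5]);dn=np.array([0,0,-1.])
def down(x):
    return np.column_stack([x,dn,np.cross(x,dn)])
def best(p,x):
    q0=ctrl.get_state()["joints"];c=[]
    for sg in (1,-1):
        q=ctrl.solve_ik(p,down(sg*x))
        if q is not None: c.append((np.abs(np.array(q)-q0).max(),sg))
    print(c);return down(min(c)[1]*x)
E
python3 - <<'E'
from lid import *
ctrl.grip(0,20)
p=H+75*bx; p[2]=230
R=best(p,bx); ctrl.move_to(p,R)
p[2]=110; ctrl.move_linear(p,150)
f0=ctrl.get_state()["contact_force"]
r=70
for a in (90,75,60,45,30,20,10,3):
    a_=np.radians(a)
    q=H+bx*(-(r*np.cos(a_))+8*np.sin(a_)+11); q[2]=32.5+r*np.sin(a_)+8*np.cos(a_)+14
    ctrl.move_linear(q,90)
    s=ctrl.get_state();print(a,q.round(),s["eef_pos"].round(1),(s["contact_force"]-f0).round(1),round(s["clock"],1))
for k in range(10):
    q[2]-=1; ctrl.move_linear(q,30); f=ctrl.get_state()["contact_force"]-f0
    print(q[2].round(1),f.round(1))
    if f[2]>4: break
q[2]+=60; ctrl.move_linear(q,150); q[2]=230; ctrl.move_linear(q,200)
c=eyes.camera("side"); cv2.imwrite("pics/s1.png",c["image"][150:390,180:500][:,:,::-1])
print(ctrl.get_state()["clock"])
E
```

```text
[(np.float64(70.81782969145962), 1), (np.float64(109.1821703085404), -1)]
90 [560. 168. 116.] [560.5 168.4 116.7] [ 0.9 -1.8 -1. ] 4.8
75 [542. 170. 116.] [541.9 169.7 116.2] [ 0.5 -0.3  0. ] 5.1
60 [524. 171. 111.] [524.3 171.  111.2] [ 0.8 -0.1 -1.2] 5.5
45 [508. 172. 102.] [508.6 172.1 101.7] [ 1.5 -0.8 -1.7] 5.8
30 [495. 173.  88.] [495.8 173.   88.5] [ 0.8 -0.3  0.2] 6.2
20 [489. 173.  78.] [489.3 173.4  78.1] [1.2 0.2 0.2] 6.5
10 [485. 174.  67.] [484.8 173.8  66.7] [ 1.1 -0.7 -0.9] 6.8
3 [483. 174.  58.] [482.7 173.9  58.2] [ 0.6 -1.   0.2] 7.0
57.2 [ 1.4 -0.4 -0.4]
56.2 [ 1.5 -1.2 -1. ]
55.2 [ 0.5 -0.5 -0.4]
54.2 [-0.2 -1.7 -1.1]
53.2 [ 0.5 -1.7 -0.1]
52.2 [ 1.  -1.1  0.7]
51.2 [ 0.4 -0.3 -0.8]
50.2 [ 0.5 -0.7 -1. ]
49.2 [ 0.9 -1.1 -0.3]
48.2 [ 1.2 -1.7 -0.5]
10.875
```

View pics/s1.png

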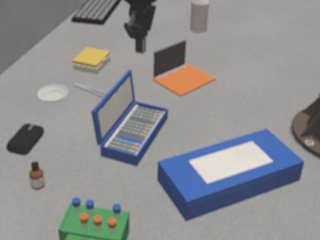

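The lid at crop (125,110) still looks open, and no contact force was felt. I'll check where the tip should appear in the picture against where it does, and take fresh views.

```bash
python3 - <<'E'
from lid import *; from h import *
s=ctrl.get_state();p=s["eef_pos"]
S=eyes.camera("side");T=eyes.camera("top")
print(p.round(1),s["opening"],s["clock"])
for n,c in (("S",S),("T",T)): print(n,[proj(c,p+[0,0,dz]).round() for dz in (-14,0,60)])
a=S["image"][100:400,180:480];b=T["image"][160:310,220:440]
im=np.hstack([cv2.resize(a,(400,400)),cv2.resize(b,(400,273)) if 0 else cv2.copyMakeBorder(cv2.resize(b,(400,273)),0,127,0,0,0)])
cv2.imwrite("pics/s2.png",im[:,:,::-1])
E
```

```text
[482.1 173.8 228.4] -0.19284474295749415 10.875
S [array([321., 212.]), array([321., 207.]), array([321., 183.])]
T [array([294., 253.]), array([293., 253.]), array([292., 250.])]
```

View pics/s2.png

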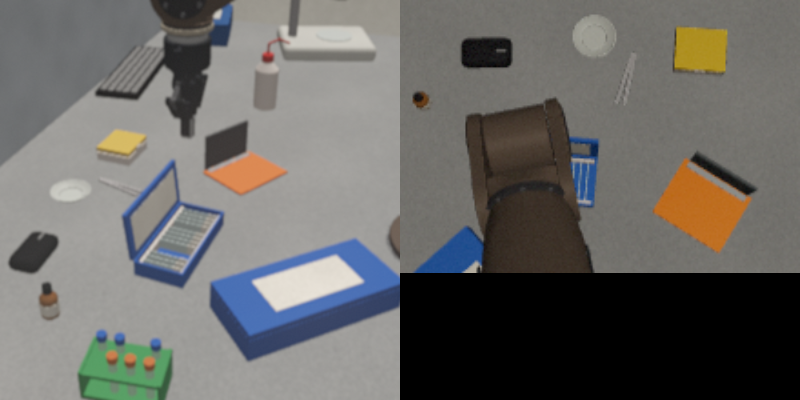

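The tip shows at side pixel (320,200), but it should be at (321,212). So the tip may sit about 25–30 mm higher than assumed and have passed over the lid. I'll settle it with a gentle touch on free bench, plus a side view of the tip there.

```bash
python3 - <<'E'
from lid import *; from h import *
p=np.array([600,-20,230.]);R=ctrl.get_state()["ee_rot"]
ctrl.move_to(p,best(p,np.array([1.,0,0])))
p[2]=45;ctrl.move_linear(p,200);f0=ctrl.get_state()["contact_force"]
while p[2]>-25:
    p[2]-=2;ctrl.move_linear(p,40);f=ctrl.get_state()["contact_force"]-f0
    if f[2]>5: break
s=ctrl.get_state();print(s["eef_pos"].round(1),f.round(1),s["clock"])
S=eyes.camera("side");print([proj(S,[600,-20,z]).round() for z in (0,60)])
x,y=proj(S,[600,-20,30]).astype(int)
cv2.imwrite("pics/s3.png",cv2.resize(S["image"][y-60:y+90,x-140:x+60],(800,600))[:,:,::-1]);print(x-140,y-60)
p[2]+=10;ctrl.move_linear(p,100)
E
```

```text
[(np.float64(24.776004125909424), 1), (np.float64(155.2239958740906), -1)]
[600.1 -20.  -13.2] [-6.9  0.9 23.2] 20.4583
[array([304., 240.]), array([304., 222.])]
163 171
```

View pics/s3.png

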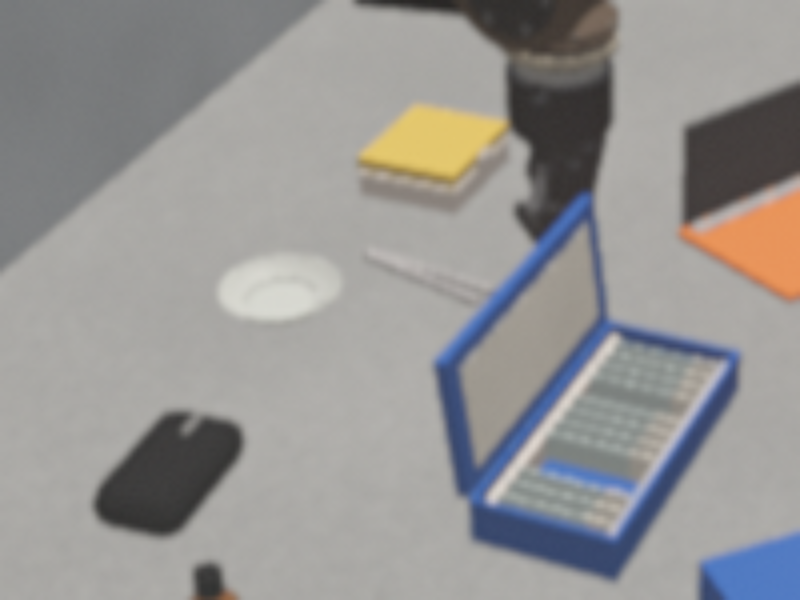

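The touch shows the fingertips 13 mm above the reported TCP, not 14 mm below it. The corrected projection of (321,202) matches the picture. In the crop, s3 shows the lid untouched and nothing displaced. I'll repeat the lid push with tip_z = TCP_z + 12.5.

```bash
python3 - <<'E'
from lid import *; from h import *
D=-12.5
p=ctrl.get_state()["eef_pos"];p[2]=100;ctrl.move_linear(p,200)
p=H+75*bx;p[2]=102+D;ctrl.move_linear(p,250,rot=down(bx))
f0=ctrl.get_state()["contact_force"];r=70
for a in (90,70,50,35,20,8):
    a_=np.radians(a)
    q=H+bx*(-(r*np.cos(a_))+8*np.sin(a_)+11); q[2]=32.5+r*np.sin(a_)+8*np.cos(a_)+D
    ctrl.move_linear(q,90)
    s=ctrl.get_state();print(a,s["eef_pos"].round(1),(s["contact_force"]-f0).round(1),round(s["clock"],1))
for k in range(8):
    q[2]-=2; ctrl.move_linear(q,60); f=ctrl.get_state()["contact_force"]-f0
    print(q[2].round(1),f.round(1))
    if f[2]>4: break
q[2]=230; ctrl.move_linear(q,250)
c=eyes.camera("side"); cv2.imwrite("pics/s4.png",cv2.resize(c["image"][180:340,220:430],None,fx=3,fy=3)[:,:,::-1])
print(ctrl.get_state()["clock"])
E
```

```text
90 [560.4 168.2  90.2] [-1.6  0.8 -0.2] 23.1
70 [535.9 170.2  88.6] [-0.8  0.2 -0.2] 23.5
50 [513.6 171.8  78.8] [ 1.  -0.1 -0.4] 23.9
35 [499.6 172.7  66.7] [-0.6  0.6  0.6] 24.3
20 [489.3 173.5  51.6] [0.5 0.2 0.9] 24.7
8 [484.1 173.8  37.7] [-0.3  0.4  0.9] 25.0
35.7 [-0.2 -0.2 -0.1]
33.7 [-0.5 -0.6  0.1]
31.7 [-0.2  0.8 -0.4]
29.7 [-0.7  0.   0.2]
27.7 [-1.1 -0.2 -0.2]
25.7 [-5.  -1.9 22.9]
27.5
```

View pics/s4.png

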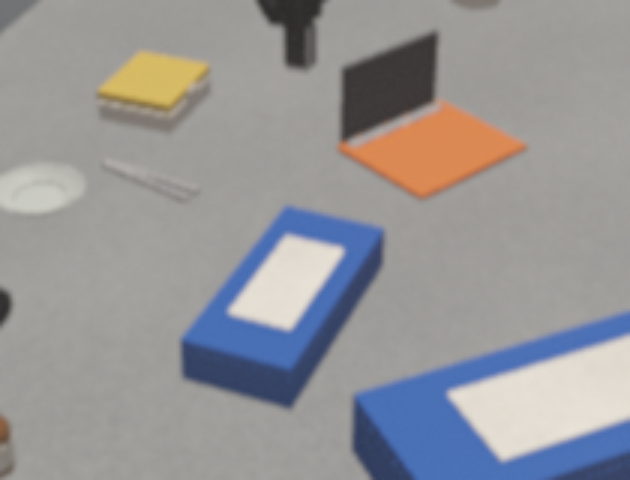

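The lid is shut: the box top is flat with the label up, and contact came at tip z about 39 mm against an expected 40. Next, the shield.

```bash
python3 - <<'E'
from lid import *; from h import *
f=np.array([.852,-.523,0]);h=np.array([504,-172,0.])
P=lambda d,z:h+f*d+[0,0,z-12.5]
p=P(-45,185);ctrl.move_to(p,best(p,f))
ctrl.move_linear(P(-45,76),200)
f0=ctrl.get_state()["contact_force"]
for d,v in ((-5,70),(20,90),(60,150)):
    ctrl.move_linear(P(d,76),v);s=ctrl.get_state();print(d,s["eef_pos"].round(1),(s["contact_force"]-f0).round(1),round(s["clock"],1))
ctrl.hold(.5)
ctrl.move_linear(P(60,230),200)
S=eyes.camera("side");T=eyes.camera("top")
cv2.imwrite("pics/s5.png",np.hstack([cv2.resize(S["image"][130:330,200:400],(400,400)),cv2.resize(T["image"][160:310,270:420],(400,400))])[:,:,::-1])
print(ctrl.get_state()["clock"])
E
```

```text
[(np.float64(37.823857195422704), 1), (np.float64(169.5875213923588), -1)]
-5 [ 499.4 -169.2   63.4] [-1.  -0.7  0.9] 30.2
20 [ 521.1 -182.5   63.4] [-3.7  0.5  1.9] 30.6
60 [ 554.3 -202.9   63.1] [-1.3 -0.3  1.2] 31.0
32.5167
```

View pics/s5.png

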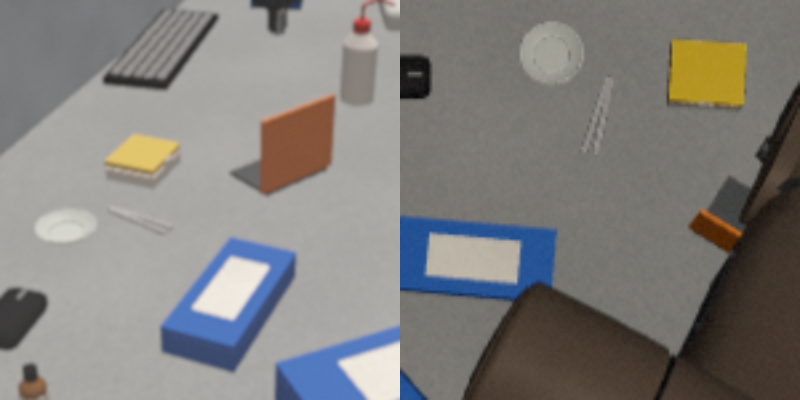

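The shield stands on its foot. Its panel's lower corner is at side pixel (331,225), against (334,229) before the push, so it is about where it lay. The box is still shut, and the gripper is clear at z ≈ 230.

```bash
python3 -c "
from workcell import ctrl
print(ctrl.hand_in(), ctrl.get_state()['clock'])"
```

```text
the job is handed in; nothing more can be done
the job is handed in; nothing more can be done
```

The slide box lid is fully shut and the amber shield is standing on its steel foot. I handed the job in just after 32.5 s on the robot's clock (limit 54 s).

- **Lid:** I pushed the raised lid of the open blue box (smaller than the other blue one near it, and not red) over with the closed fingers. I then pressed it down until contact at a tip height of about 39 mm, against 40 mm expected when shut. That press peaked at about 23 N. The last view shows it flat, with no visible shift of the box.
- **Shield:** Pushing its foot edge tipped it up onto its foot with less than 5 N read at the pauses. Its panel's lower corner is within a few pixels (roughly 10 mm) of where it lay.
- **Rest of the bench:** In the last pictures nothing else looks disturbed, though the arm hid part of the top view. The gripper was clear of everything, with its tips about 230 mm up.

**What failed or disagreed:**
- **Fingertip position:** The first lid push passed over the lid without touching it. A touch on free bench (about 23 N) showed the tips about 13 mm above the reported TCP, not 14 mm below it as stated. I used that measured value from then on, and both pushes then worked.
- **Height measurements:** Heights from the two fixed cameras read about 3–6 mm low.

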